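Set the sweet dispenser to red and start it

TASK

Set the sweet dispenser to the red flavour and start it: with a fingertip resting on the knurled dial, turn it by friction one click until the white pointer snaps into the notch at the red disc, without running past the next notch. Then press the round white button fully down and let it come up again. Do not pick up or push away anything that stands about.

Things in the scene. Friction and masses are not known exactly. Their poses are not given: they have to be found in the camera images.
- dispenser: Red sweet dispenser fixed to the counter: low cabinet 240 (x) x 420 (y) x 100 mm high, flat metal top; origin at the centre of its underside, x axis away from the outlet side. Clear sweet bins stand behind its far edge (120 to 170 mm along x, up to 95 mm above the counter). The dial lies in the middle of its top; five coloured discs lie in a half ring around the dial's far side.
- dial_top (a point): Centre of the dial's flat level top face, 128 mm above the counter. The dial is a black wheel, knurled grey rim, 110 mm across (too wide to grasp), 18 mm thick, turning about a vertical axis, with a white pointer line from middle to rim. A fingertip pressed 4 to 5 mm down on the face, 35 to 45 mm from the axis, and moved along an arc drags it round by friction.
- spindle (a joint): How far the dial is pressed down, m. The whole dial sits on a sprung spindle and yields straight down by up to 0.008: about 3 N to start, then 1.5 N per mm; it rises again when let go.
- dial_aim (a point): The spot the dial's white pointer points at: on the pointer's line, 85 mm from the dial's axis (30 mm beyond the rim), in the plane of the dial's face. It turns with the dial.
- dial (a joint): Angle of the dial in rad, growing anticlockwise seen from above; 0 (where it starts) with the pointer along the dispenser's x axis. Spring notches every 0.785 rad (45 degrees); let go, it snaps to the nearest one, so it must be taken more than half way. About 0.11 N m (some 3 N at the fingertip) takes it over to the next notch. Stops at +-1.9.
- red_disc: The red disc, 30 mm across, 3 mm thick, fixed flat on the dispenser's top, 85 mm from the dial's axis and one notch to the left or to the right of where the pointer starts (it differs from run to run). Origin at the centre of its underside.
- yellow_disc: The yellow disc, the same size, one notch to the other side of the pointer. A violet disc lies at the starting notch, green and blue ones at the notches two away.
- button_top (a point): Centre of the top of the round white push button, 34 mm across, 123 mm above the counter, in a black housing on the dispenser's top, 160 mm to the left or right of the dial (it differs). It is pressed straight down.
- button (a joint): Travel of the white button in m, 0 up, 0.006 fully down at about 5 N; it springs back up when let go.
- tin: Bystander: small tin with a green band and white cap, 48 mm across, 60 mm tall, standing on the dispenser's top, on the other side of the dial from the button. Origin at the centre of its underside.
- cup: Bystander: white paper cup, 72 mm across the rim, 80 mm tall, standing on the counter before the dispenser's outlet. Origin at the centre of its underside.
- jar: Bystander: amber glass jar with a red cap, 80 mm across, 120 mm tall, on the counter. Origin at the centre of its underside.
- gift_box: Bystander: orange box 100 x 70 x 50 mm on the counter. Origin at the centre of its underside.
- dish: Bystander: blue bowl 120 mm across, 40 mm tall, on the counter. Origin at the centre of its underside.
- syrup: Bystander: green glass bottle, 60 mm across, 160 mm tall, on the counter. Origin at the centre of its underside.

How it is judged:
By the outcome, as a careful person would: the job done as asked, in the order asked, and still so for the second after the job is handed in, with the robot touching nothing.
It also fails if it takes over 42 s, if anything falls off the work surface, if the arm or the gripper's body presses on something with over 40 N, if the wrist force passes 120 N, or if a joint passes its speed limit or range.

ROBOT

A 7-joint arm with a two-finger parallel gripper is mounted at the origin on the work surface. World frame = base frame: x ahead of the robot, y to its left, z up, the work surface at z = 0. Lengths are in mm, angles in rad, forces in N, time in s.
With the tool pointing down it reaches from about 425 to 875 mm from the base axis. Payload 8.4 kg.
Tool frame: the origin (TCP) lies midway between the tips of the shut fingers; the grasp point (between the pads) lies 19 mm behind it (robot.hold_point_z is the distance from the TCP to the grasp point, in mm); z points along the fingers, y is the line along which they close (so a half turn about z gives the same grasp; the last joint's range is limited). The gripper opens to 87 mm and grips with 3 to 60 N. Pads are 19 mm wide; open, the fingers measure 117 mm over their backs; the gripper's body (75 mm by 190 mm) begins 51 mm behind the grasp point.
Start: joints at [-1.359, 0.333, 0.04, 1.465, -0.013, 1.343, -0.059], TCP at [198.784, 618.828, 222.546] pointing down, gripper open.
Joint ranges: [-2.58, 2.58], [-0.38, 2.09], [-1.3, 1.39], [0.25, 2.4], [-1.5, 4.64], [0.08, 2.09], [-2.65, 2.65]. Speed limits (rad/s): [2.22, 2.22, 2.79, 2.79, 3.14, 3.14, 3.14].

INTERFACE

Orientations are given as [roll, pitch, yaw] about the fixed x, y, z axes, in that order (R = Rz(yaw) Ry(pitch) Rx(roll)).
In Python, from cell import robot gives the robot as it stands.
- The arm moves only by the tool send_rows, never from a script. Its argument "rows" is a list of rows, each an object with "slide": the shift along the tool's x, y, z in m, a list of three; "twist": the turn, a rotation vector about the tool's x, y, z in degrees, a list of three; "claw": the opening in per cent of the stroke, from 0 (shut) to 100 (fully open). A call has 1 to 20 rows; each row shifts and turns the commanded pose from where the row before left it, along the tool's axes as they then stand; what a row does not reach is not made up. A row lasts 1/8 s, in which the tool goes at most 62.5 mm and 10.7 degrees, less where a joint would pass 70% of its speed; a pose out of reach is approached as far as the arm can. A call is refused whole if a number of a shift passes 0.0625 or a number of a turn 10.7, either way. A call with a gripper value outside its range is refused whole. The fingers move at their own pace and stop on an object; the grip force is fixed at half the most. Time passes only in rows, so rows that do not move let the fingers close. It gives the time, the measured TCP pose, the force, the opening and the grip force at its end, in the units of the state.
- robot.state(): the state, without advancing time (a new reading comes with each control period).
- robot.camera(name): name is "scene" or "top" or "wrist"; returns a dict with "img" (480x640x3 uint8, red, green, blue), "fx", "fy", "cx", "cy" (pixels), "dist_coeffs" ([k1, k2, p1, p2, k3] as OpenCV has them; the pictures are not rectified), "view" (4x4, takes a point from world to camera coordinates). Camera axes: x right, y up, looking along -z (the intrinsics and any distortion apply to the point x, -y, -z); pixel columns grow to the right and rows downward; lengths in mm; the calibration is good to about 2 mm. A picture is of the moment at which its call begins. There is no depth.
- robot.job_done(): hands the job in; it is judged then, once.
The state is a dict: "time_s": time; "joint_pos": joint angles; "joint_vel": joint speeds; "effort": joint torques, N m; "tool_pos": TCP position; "orientation": TCP orientation; "contact_force": force on the tool from outside, world axes, zero at the start; "ft_torque": the same for the moment, N m; "width": opening from 0.0 (shut) to 1.0 (fully open); "finger_force": force on a finger pad.
Only numpy, scipy, OpenCV 4.12 (cv2) and the standard library are available. Lean on these libraries where they do the work, as an engineer would, in place of code of your own. Each camera call takes 0.05 s, during which the arm holds its last target. There are 200 camera calls.

## Working session

There is one attempt and no reset: what is moved stays moved. The work goes in short steps, Python scripts to look and compute and a tool call to move; the robot and the scene stay as the last step left them, time stands still between calls to the robot, and variables do not carry over. Pictures are saved under pics/ and viewed, at most 10 in all, crops included, and the job is handed in when it is done.

Besides the shell and the picture viewer there is one more tool, called after "Call:" as name([rows], argument=value, ...), one row to a line, values as JSON. send_rows: Moves the arm, as the interface text tells. Its arguments: {"type":"object","properties":{"rows":{"type":"array","items":{"type":"object","properties":{"slide":{"type":"array","items":{"type":"number"}},"twist":{"type":"array","items":{"type":"number"}},"claw":{"type":"number"}}}}},"required":["rows"]}

```bash
mkdir -p pics; python3 - <<'E'
from cell import robot
import cv2,numpy as np,pickle
s=robot.state();print({k:np.round(v,3) for k,v in s.items()})
ims=[]
for n in ("top","scene"):
    c=robot.camera(n);pickle.dump(c,open(f"{n}.pkl","wb"))
    cv2.imwrite(f"pics/{n}0.png",c["img"][:,:,::-1]);print(n,c["fx"],c["cx"],c["cy"],c["dist_coeffs"],np.round(c["view"],3).tolist())
E
```

```text
{'time_s': np.float64(0.0), 'joint_pos': array([-1.359,  0.334,  0.04 ,  1.466, -0.013,  1.343, -0.058]), 'joint_vel': array([-0.002, -0.   , -0.002, -0.001, -0.002, -0.001,  0.   ]), 'effort': array([ 1.0000e-03, -6.5637e+01,  1.3360e+00, -4.0380e+01, -6.0000e-02,
        4.5000e-02,  0.0000e+00]), 'tool_pos': array([198.663, 618.407, 221.667]), 'orientation': array([-3.14 ,  0.   ,  2.831]), 'contact_force': array([-0.588, -0.08 ,  0.184]), 'ft_torque': array([0.034, 0.014, 0.055]), 'finger_force': np.float64(0.0), 'width': np.float64(0.999)}
top 474.066000730894 328.4919019713227 242.0929310037784 [-0.1168327  0.         0.         0.         0.       ] [[0.015, -1.0, -0.024, 24.523], [0.995, 0.012, 0.098, -573.019], [-0.098, -0.025, 0.995, -1104.798], [0.0, 0.0, 0.0, 1.0]]
scene 438.39886890218185 317.5417133508522 234.62193224667823 [-0.03495772  0.          0.          0.          0.        ] [[0.589, 0.808, 0.0, -324.506], [-0.514, 0.374, 0.772, 197.407], [0.623, -0.455, 0.636, -1448.85], [0.0, 0.0, 0.0, 1.0]]
```

View pics/top0.png

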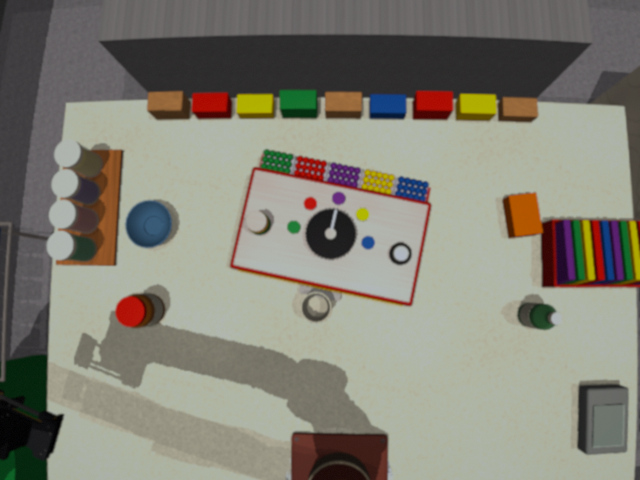

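View pics/scene0.png

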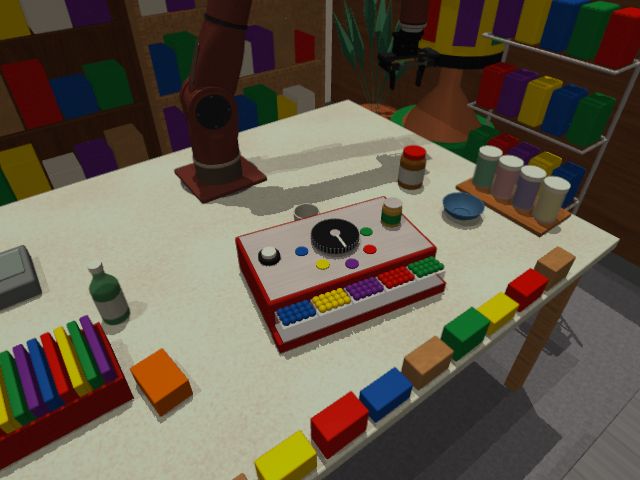

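Top view: dial at about (331,233), with the pointer towards the violet disc (339,198). The red disc is at (310,203), to the left, so the turn is anticlockwise. The white button is at (400,253) on the right and the tin at (258,221) on the left. The scene view agrees.

```bash
cat > h.py <<'E'
import cv2,numpy as np
def ray(c,uv,z):
    K=np.array([[c["fx"],0,c["cx"]],[0,c["fy"],c["cy"]],[0,0,1.]])
    p=cv2.undistortPoints(np.array([[uv]],float),K,np.array(c["dist_coeffs"]))[0,0]
    V=np.array(c["view"]);R=V[:3,:3];o=-R.T@V[:3,3];d=R.T@np.array([p[0],-p[1],-1.])
    return o+d*(z-o[2])/d[2]
def blob(mask,near,r):
    n,l,st,ce=cv2.connectedComponentsWithStats(mask.astype(np.uint8))
    b=[i for i in range(1,n) if st[i,4]>=15 and np.hypot(*(ce[i]-near))<r]
    i=max(b,key=lambda i:st[i,4]); return ce[i],st[i],l==i
E
cat > m.py <<'E'
import pickle
from h import *
seeds={"top":dict(red=(310,203),yellow=(362,214),violet=(339,198),green=(294,227),blue=(368,242),dial=(331,233),button=(400,253)),
"scene":dict(red=(370,249),yellow=(322,264),violet=(352,263),green=(366,231),blue=(302,251),dial=(334,238),button=(268,253))}
for n in seeds:
    c=pickle.load(open(n+".pkl","rb"));hsv=cv2.cvtColor(c["img"],cv2.COLOR_RGB2HSV);H,S,V=cv2.split(hsv);P={}
    for k,uv in seeds[n].items():
        if k=="dial": m=(V<75);z=127
        elif k=="button": m=(S<50)&(V>150);z=123
        else:
            h=H[uv[1],uv[0]].astype(int); m=(abs(H.astype(int)-h)<9)&(S>110)|((k=="red")&(H>170)&(S>110));z=103
        try: ce,st,bm=blob(m,uv,9)
        except ValueError: print(n,k,"none");continue
        if k=="dial":
            cn=max(cv2.findContours(bm.astype(np.uint8),0,1)[0],key=cv2.contourArea);ce=cv2.fitEllipse(cv2.convexHull(cn))[0]
        P[k]=ray(c,ce,z)[:2];print(n,k,np.round(ce,1),st[2:].tolist(),np.round(P[k],1))
    for k in P: 
        if "dial" in P: d=P[k]-P["dial"];print(k,round(np.hypot(*d),1),round(np.degrees(np.arctan2(d[1],d[0])),1))
E
python3 m.py
```

```text
top red [309.8 203.2] [13, 13, 127] [653.   73.6]
top yellow [362.2 213.9] [13, 13, 130] [629.8 -44.4]
top violet [338.3 197.9] [12, 11, 102] [665.8   9.7]
top green [293.4 226.8] [12, 11, 104] [599.  109.7]
top blue [367.6 242.2] [12, 12, 111] [566.1 -57. ]
top dial [330.4 233.4] [50, 50, 1671] [582.1  25.8]
top button [400.7 253. ] [14, 13, 148] [ 541.4 -128.3]
red 85.6 34.0
yellow 84.9 -55.8
violet 85.3 -10.9
green 85.6 78.6
blue 84.3 -100.9
dial 0.0 0.0
button 159.3 -104.8
scene red [369.4 248.8] [14, 10, 105] [654.7  71.6]
scene yellow [322.2 263.9] [14, 11, 118] [631.5 -46.3]
scene violet [351.6 263.2] [14, 10, 101] [667.8   7.7]
scene green [365.7 231.4] [12, 8, 78] [601.4 106.6]
scene blue [301.1 250.9] [13, 9, 94] [568.1 -59.5]
scene dial [334.9 237.3] [48, 38, 1385] [597.6  14.6]
scene button none
red 80.7 44.9
yellow 69.7 -60.9
violet 70.5 -5.6
green 92.1 87.6
blue 79.7 -111.7
dial 0.0 0.0
```

Call:
send_rows([
  {"slide": [-0.016,-0.0136,0],"twist": [0,0,0],"claw": 0},
  {"slide": [-0.032,-0.0272,0],"twist": [0,0,0],"claw": 0},
  {"slide": [-0.032,-0.0272,0],"twist": [0,0,0],"claw": 0},
  {"slide": [-0.032,-0.0272,0],"twist": [0,0,0],"claw": 0},
  {"slide": [-0.032,-0.0272,0],"twist": [0,0,0],"claw": 0},
  {"slide": [-0.032,-0.0272,0],"twist": [0,0,0],"claw": 0},
  {"slide": [-0.032,-0.0272,0],"twist": [0,0,0],"claw": 0},
  {"slide": [-0.032,-0.0272,0],"twist": [0,0,0],"claw": 0},
  {"slide": [-0.032,-0.0272,0],"twist": [0,0,0],"claw": 0},
  {"slide": [-0.032,-0.0272,0],"twist": [0,0,0],"claw": 0},
  {"slide": [-0.032,-0.0272,0],"twist": [0,0,0],"claw": 0},
  {"slide": [-0.032,-0.0272,0],"twist": [0,0,0],"claw": 0},
  {"slide": [-0.032,-0.0272,0],"twist": [0,0,0],"claw": 0},
  {"slide": [-0.032,-0.0272,0],"twist": [0,0,0],"claw": 0},
  {"slide": [-0.032,-0.0272,0],"twist": [0,0,0],"claw": 0},
  {"slide": [-0.032,-0.0272,0],"twist": [0,0,0],"claw": 0},
  {"slide": [-0.012,-0.0136,0],"twist": [0,0,8],"claw": 0},
  {"slide": [0,0,0],"twist": [0,0,8],"claw": 0},
  {"slide": [0,0,0],"twist": [0,0,8],"claw": 0},
  {"slide": [0,0,0],"twist": [0,0,8],"claw": 0},
])

```text
time_s: 2.6
tool_pos: [548.6, 47.6, 222.3]
orientation: [-3.141, -0.001, 2.266]
contact_force: [-0.4, 0.0, 0.4]
width: 0.007
finger_force: 0.0
```

Call:
send_rows([
  {"slide": [0,0,0],"twist": [0,0,9],"claw": 0},
  {"slide": [0,0,0],"twist": [0,0,9],"claw": 0},
  {"slide": [0,0,0],"twist": [0,0,9],"claw": 0},
  {"slide": [0,0,0],"twist": [0,0,9],"claw": 0},
  {"slide": [0,0,0],"twist": [0,0,9],"claw": 0},
  {"slide": [0,0,0],"twist": [0,0,9],"claw": 0},
  {"slide": [0,0,0],"twist": [0,0,9],"claw": 0},
  {"slide": [0,0,0],"twist": [0,0,9],"claw": 0},
  {"slide": [0,0,0],"twist": [0,0,3],"claw": 0},
  {"slide": [0,0,0],"twist": [0,0,0],"claw": 0},
])

```text
time_s: 3.85
tool_pos: [548.7, 48.0, 222.4]
orientation: [-3.141, -0.0, 0.963]
contact_force: [-1.2, -0.3, 0.1]
width: 0.003
finger_force: 0.0
```

```bash
python3 - <<'E'
from cell import robot
import cv2,numpy as np,pickle
s=robot.state();print({k:np.round(s[k],3) for k in("time_s","joint_pos","tool_pos","orientation","contact_force","width")})
c=robot.camera("wrist");pickle.dump(c,open("wrist.pkl","wb"));cv2.imwrite("pics/wrist1.png",c["img"][:,:,::-1])
E
```

```text
{'time_s': np.float64(3.85), 'joint_pos': array([-0.812,  0.145,  0.718,  1.738, -0.099,  1.296, -0.68 ]), 'tool_pos': array([548.713,  47.99 , 222.426]), 'orientation': array([-3.141, -0.   ,  0.963]), 'contact_force': array([-1.174, -0.336,  0.055]), 'width': np.float64(0.003)}
```

View pics/wrist1.png

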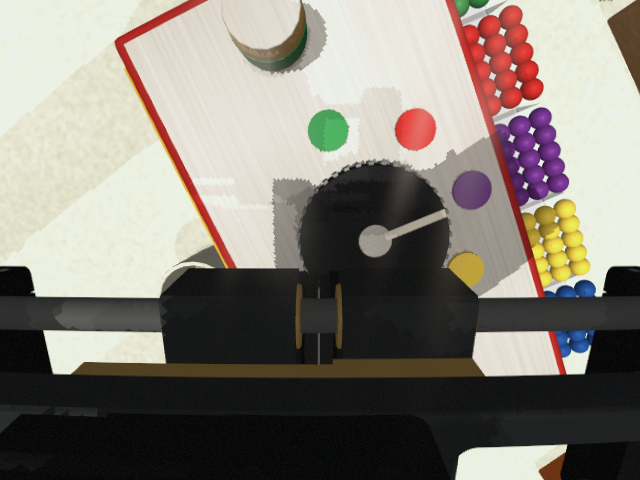

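Wrist view: dial hub at (375,240), pointer towards violet (472,190), red (415,130), green (328,130). I'll cast these to check the dial centre.

```bash
python3 - <<'E'
import pickle
from h import *
c=pickle.load(open("wrist.pkl","rb"))
for k,uv,z in(("hub",(375,240),128),("red",(415,129),103),("green",(328,130),103),("violet",(472,190),103)):print(k,np.round(ray(c,uv,z),1))
t=pickle.load(open("top.pkl","rb"));s=pickle.load(open("scene.pkl","rb"))
print("scene button",ray(s,(268.5,251.5),123),"scene hub",ray(s,(335,233),128))
cv2.imwrite("pics/b.png",np.hstack([cv2.resize(a["img"][v-30:v+30,u-30:u+30,::-1],(400,400),interpolation=0) for a,u,v in((t,400,253),(s,268,253))]))
E
```

```text
hub [584.4  25.8 128. ]
red [654.5  72.9 103. ]
green [600.9 108.9 103. ]
violet [667.5   8.9 103. ]
scene button [ 546.1352125 -131.317129   123.       ] scene hub [586.50050378  23.5965246  128.        ]
```

View pics/b.png

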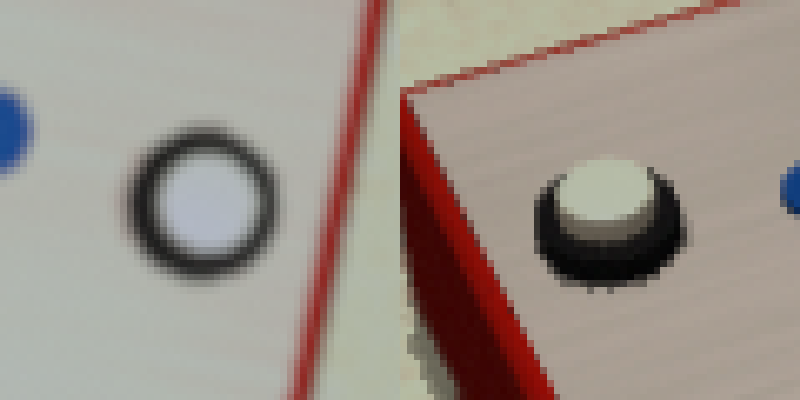

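Dial centre is about (583.5, 25) and the button about (543.5, -129.5), with all views agreeing. The TCP sits at radius 41.7 mm, angle 146.5°. Descending.

Call:
send_rows([
  {"slide": [0,0.001,0.02],"twist": [0,0,0],"claw": 0},
  {"slide": [0,0,0.025],"twist": [0,0,0],"claw": 0},
  {"slide": [0,0,0.025],"twist": [0,0,0],"claw": 0},
  {"slide": [0,0,0.015],"twist": [0,0,0],"claw": 0},
  {"slide": [0,0,0.005],"twist": [0,0,0],"claw": 0},
  {"slide": [0,0,0.0025],"twist": [0,0,0],"claw": 0},
  {"slide": [0,0,0.002],"twist": [0,0,0],"claw": 0},
  {"slide": [0,0,0.002],"twist": [0,0,0],"claw": 0},
  {"slide": [0,0,0.002],"twist": [0,0,0],"claw": 0},
  {"slide": [0,0,0],"twist": [0,0,0],"claw": 0},
  {"slide": [0,0,0],"twist": [0,0,0],"claw": 0},
])

```text
time_s: 5.28
tool_pos: [550.6, 48.8, 124.9]
orientation: [3.141, -0.001, 0.963]
contact_force: [-2.9, 0.9, 8.3]
width: 0.005
finger_force: 3.7
```

Call:
send_rows([
  {"slide": [0,0,0.0012],"twist": [0,0,0],"claw": 0},
  {"slide": [0,0,0],"twist": [0,0,0],"claw": 0},
  {"slide": [-0.0028,0.0001,0],"twist": [0,0,-4],"claw": 0},
  {"slide": [-0.0028,0.0001,0],"twist": [0,0,-4],"claw": 0},
  {"slide": [-0.0028,0.0001,0],"twist": [0,0,-4],"claw": 0},
  {"slide": [-0.0028,0.0001,0],"twist": [0,0,-4],"claw": 0},
  {"slide": [-0.0028,0.0001,0],"twist": [0,0,-4],"claw": 0},
  {"slide": [-0.0028,0.0001,0],"twist": [0,0,-4],"claw": 0},
  {"slide": [-0.0028,0.0001,0],"twist": [0,0,-4],"claw": 0},
  {"slide": [0,0,0],"twist": [0,0,0],"claw": 0},
])

```text
time_s: 6.52
tool_pos: [543.9, 30.3, 124.0]
orientation: [3.14, -0.001, 1.453]
contact_force: [-2.8, -0.5, 9.0]
width: 0.005
finger_force: 4.4
```

```bash
python3 - <<'E'
from cell import robot
import cv2,numpy as np
s=robot.state();print({k:np.round(s[k],3) for k in("time_s","tool_pos","orientation","contact_force","ft_torque")})
a=robot.camera("top")["img"][188:278,270:420,::-1];b=robot.camera("wrist")["img"][:,:,::-1]
cv2.imwrite("pics/c.png",np.hstack([cv2.resize(a,(400,240)),cv2.resize(b,(320,240))]))
E
```

```text
{'time_s': np.float64(6.525), 'tool_pos': array([543.852,  30.28 , 123.964]), 'orientation': array([ 3.140e+00, -1.000e-03,  1.453e+00]), 'contact_force': array([-2.797, -0.536,  9.049]), 'ft_torque': array([-0.181,  0.597,  0.054])}
```

View pics/c.png

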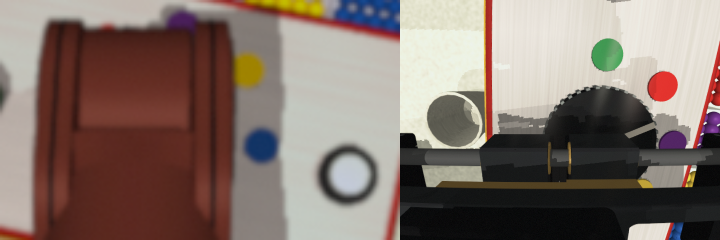

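The wrist view shows the pointer from about (460,274) to (510,250) in full pixels, pointing between violet and red. The top view is blocked by the arm. I'll measure the angle.

```bash
cat > ang.py <<'E'
from cell import robot
from h import *
c=robot.camera("wrist");s=robot.state()
H,S,V=cv2.split(cv2.cvtColor(c["img"],cv2.COLOR_RGB2HSV))
P=[]
z=128-max(0,128-s["tool_pos"][2])
ctr=np.array([583.8,25.2])
yy,xx=np.mgrid[0:480,0:640]
for v in range(0,480):
  for u in range(0,640):
    if V[v,u]>100 and S[v,u]<70: 
      d=ray(c,(u,v),z)[:2]-ctr
      if 22<np.hypot(*d)<47: P.append(np.arctan2(d[1],d[0]))
P=np.degrees(np.array(P));print(len(P),"pointer deg",np.median(P),P.std(),"dial =",np.median(P)+11)
print({k:np.round(s[k],3) for k in("time_s","tool_pos","orientation","contact_force")})
E
python3 ang.py; python3 - <<'E'
import pickle
E
```

```text
525 pointer deg 17.150934874099228 2.840677136534548 dial = 28.150934874099228
{'time_s': np.float64(6.675), 'tool_pos': array([543.859,  30.311, 123.93 ]), 'orientation': array([ 3.140e+00, -1.000e-03,  1.452e+00]), 'contact_force': array([-3.232,  0.353,  9.551])}
```

The dial is at 28° with no slip. Another 16°, then lift.

Call:
send_rows([
  {"slide": [-0.0028,0.0001,0],"twist": [0,0,-4],"claw": 0},
  {"slide": [-0.0028,0.0001,0],"twist": [0,0,-4],"claw": 0},
  {"slide": [-0.0028,0.0001,0],"twist": [0,0,-4],"claw": 0},
  {"slide": [-0.0028,0.0001,0],"twist": [0,0,-4],"claw": 0},
  {"slide": [0,0,0],"twist": [0,0,0],"claw": 0},
  {"slide": [0,0,0],"twist": [0,0,0],"claw": 0},
  {"slide": [0,0,-0.004],"twist": [0,0,0],"claw": 0},
  {"slide": [0,0,-0.006],"twist": [0,0,0],"claw": 0},
  {"slide": [0,0,-0.02],"twist": [0,0,0],"claw": 0},
  {"slide": [0,0,-0.03],"twist": [0,0,0],"claw": 0},
  {"slide": [0,0,0],"twist": [0,0,0],"claw": 0},
  {"slide": [0,0,0],"twist": [0,0,0],"claw": 0},
])

```text
time_s: 8.18
tool_pos: [543.2, 19.3, 182.4]
orientation: [-3.141, -0.0, 1.731]
contact_force: [0.0, 0.5, -0.1]
width: 0.007
finger_force: 0.0
```

```bash
python3 ang.py
```

```text
421 pointer deg 33.271882102182104 3.3331365903579506 dial = 44.271882102182104
{'time_s': np.float64(8.225), 'tool_pos': array([543.001,  19.251, 182.1  ]), 'orientation': array([-3.14 ,  0.   ,  1.731]), 'contact_force': array([-0.501,  0.64 , -0.257])}
```

The dial has snapped to the red notch (44°, expected 45). Now the button.

Call:
send_rows([
  {"slide": [-0.0145,-0.0023,0],"twist": [0,0,0],"claw": 0},
  {"slide": [-0.0245,-0.0039,0],"twist": [0,0,0],"claw": 0},
  {"slide": [-0.0245,-0.0039,0],"twist": [0,0,0],"claw": 0},
  {"slide": [-0.0245,-0.0039,0],"twist": [0,0,0],"claw": 0},
  {"slide": [-0.0245,-0.0039,0],"twist": [0,0,0],"claw": 0},
  {"slide": [-0.0245,-0.0039,0],"twist": [0,0,0],"claw": 0},
  {"slide": [-0.01,-0.0014,0],"twist": [0,0,0],"claw": 0},
  {"slide": [0,0,0.02],"twist": [0,0,0],"claw": 0},
  {"slide": [0,0,0.02],"twist": [0,0,0],"claw": 0},
  {"slide": [0,0,0.012],"twist": [0,0,0],"claw": 0},
  {"slide": [0,0,0.004],"twist": [0,0,0],"claw": 0},
  {"slide": [0,0,0],"twist": [0,0,0],"claw": 0},
])

```text
time_s: 9.72
tool_pos: [544.2, -129.6, 127.0]
orientation: [-3.142, 0.0, 1.731]
contact_force: [0.2, -0.6, 0.2]
width: 0.002
finger_force: 0.0
```

Call:
send_rows([
  {"slide": [0,0,0.003],"twist": [0,0,0],"claw": 0},
  {"slide": [0,0,0.002],"twist": [0,0,0],"claw": 0},
  {"slide": [0,0,0.002],"twist": [0,0,0],"claw": 0},
  {"slide": [0,0,0.0015],"twist": [0,0,0],"claw": 0},
  {"slide": [0,0,0],"twist": [0,0,0],"claw": 0},
  {"slide": [0,0,0],"twist": [0,0,0],"claw": 0},
])

```text
time_s: 10.48
tool_pos: [544.5, -129.6, 118.7]
orientation: [3.141, 0.0, 1.731]
contact_force: [1.9, 0.4, 4.3]
width: 0.003
finger_force: 2.1
```

Travel is about 4.3 mm so far. Pressing on until it bottoms.

Call:
send_rows([
  {"slide": [0,0,0.0015],"twist": [0,0,0],"claw": 0},
  {"slide": [0,0,0.001],"twist": [0,0,0],"claw": 0},
  {"slide": [0,0,0.001],"twist": [0,0,0],"claw": 0},
  {"slide": [0,0,0],"twist": [0,0,0],"claw": 0},
  {"slide": [0,0,0],"twist": [0,0,0],"claw": 0},
])

```text
time_s: 11.1
tool_pos: [544.7, -129.7, 117.1]
orientation: [3.14, -0.001, 1.731]
contact_force: [-8.1, 2.7, 27.6]
width: 0.005
finger_force: 13.7
```

Force jumped to 27 N at z = 117, so the button is fully down. Releasing.

Call:
send_rows([
  {"slide": [0,0,-0.003],"twist": [0,0,0],"claw": 0},
  {"slide": [0,0,-0.005],"twist": [0,0,0],"claw": 0},
  {"slide": [0,0,-0.02],"twist": [0,0,0],"claw": 0},
  {"slide": [0,0,-0.04],"twist": [0,0,0],"claw": 0},
  {"slide": [-0.04,0,-0.04],"twist": [0,0,0],"claw": 0},
  {"slide": [-0.05,0,0],"twist": [0,0,0],"claw": 0},
  {"slide": [-0.05,0,0],"twist": [0,0,0],"claw": 0},
  {"slide": [-0.05,0,0],"twist": [0,0,0],"claw": 0},
  {"slide": [-0.03,0,0],"twist": [0,0,0],"claw": 0},
  {"slide": [0,0,0],"twist": [0,0,0],"claw": 0},
  {"slide": [0,0,0],"twist": [0,0,0],"claw": 0},
])

```text
time_s: 12.48
tool_pos: [579.0, -345.7, 222.1]
orientation: [-3.14, -0.001, 1.732]
contact_force: [-0.2, 0.4, -0.4]
width: 0.006
finger_force: 0.0
```

```bash
python3 - <<'E'
from cell import robot
import cv2,numpy as np
a=robot.camera("top")["img"][140:320,200:440,::-1];b=robot.camera("scene")["img"][170:350,210:450,::-1]
cv2.imwrite("pics/d.png",np.hstack([cv2.resize(x,(400,300)) for x in(a,b)]))
E
```

```text
(no output)
```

View pics/d.png

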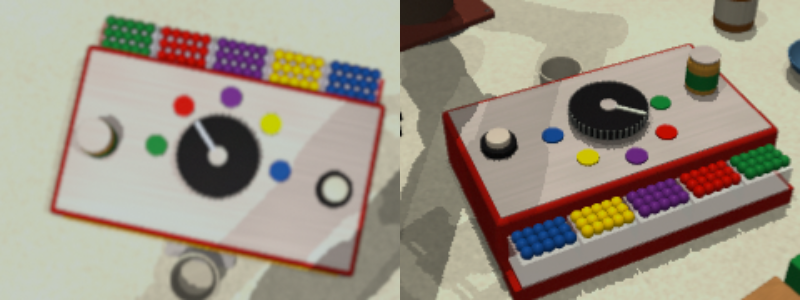

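In the top crop the pointer runs from (217,156) to (195,122), straight at the red disc (184,105). The button at (334,188) is up again, and the tin and cup are where they were.

```bash
python3 -c "
from cell import robot
print(robot.job_done())"
```

```text
the job is handed in; nothing more can be done
None
```

The dial is set one click anticlockwise to the red disc, the white button was pressed fully down and has come back up, nothing else was moved, and the job was handed in at about 12.5 s.

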